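Put the laundry products back on their own drip trays

TASK

After the laundry worktop was wiped, the three products were put back on each other's drip trays. Move each one to the tray that has the shape of its own foot: the round jar to the round tray, the square tub to the square tray and the oblong bottle to the oblong tray, lengthways along it, using the empty grey mat as a parking spot if you need one. Each must end standing upright in the middle of its tray, let go; keep them upright all the way, and leave the measuring cup, the brush and the small amber jar where they are.

Things in the scene. Friction and masses are not known exactly. Their poses are not given: they have to be found in the camera images.
- jar: Round jar of white ceramic with a cork lid, loose, 0.25 to 0.5 kg (all sizes here in mm): diameter 64, body 100 high, lid diameter 60 to a total height of 114. Origin: centre of its underside; z up along its axis. At the start it stands on one of the wrong trays, as do tub and bottle.
- tub: Square cardboard tub with a white lid, loose, 0.18 to 0.35 kg: 56 x 56 and 97 high with vertical sides all the way up. Origin: centre of its underside; x and y square to its sides, z up.
- bottle: Flat oblong bottle of white plastic with a small grey cap, loose, 0.2 to 0.42 kg: body 84 along its x, 46 along its y and 130 high with vertical sides; the cap, diameter 32, reaches 153. Origin: centre of its underside, z up.
- round_tray: Round bamboo drip tray, fixed: outer diameter 128 over the rim, inner 116; its floor is 4 above the worktop and its rim 6 thick and 10 high above the worktop. Origin: centre of its underside, on the worktop.
- square_tray: Square bamboo drip tray, fixed: 112 x 112 outside, 100 x 100 inside; floor 4 and rim 10 above the worktop. Origin: centre of its underside; x and y square to its sides.
- oblong_tray: Oblong bamboo drip tray, fixed: outside 148 along its x and 92 along its y, inside 136 x 80; floor 4 and rim 10 above the worktop. Origin: centre of its underside; x along its length.
- mat: Flat grey plastic mat with fine dark ribs and no rim, fixed, empty at the start: 130 along its x, 110 along its y, 4 thick. Origin: centre of its underside. A free spot to park one product.
- cup: Small open grey measuring cup, loose bystander: rim diameter 52, 42 high. Origin: centre of its underside.
- brush: Flat brush with a wooden handle, lying on the worktop, loose bystander, 160 long along its x and under 45 high. Origin: under the middle of its length.
- amber_jar: Small amber glass jar with a white lid, loose bystander: diameter 44, 70 high. Origin: centre of its underside.
Things that resemble listed ones, but are neither listed nor needed, are in the scene too. What is shaped like the bottle but blue or red is not meant.

How it is judged:
At the end, for the whole second after the job is handed in: Jar on the round tray, tub on the square tray, bottle on the oblong tray: each centre within 15 mm of its tray's centre, standing on the tray's floor (underside less than 8 mm above the worktop), upright within 0.06 rad and at rest; the bottle's length within 0.25 rad of the tray's (horizontal distance between jar and round_tray below 0.015 m and z of jar in the frame of round_tray below 0.008 m and angle between each of jar, tub, bottle's own z axis and vertical below 0.06 rad and linear speed of each of jar, tub, bottle below 0.01 m/s and angular speed of each of jar, tub, bottle below 0.1 rad/s and horizontal distance between tub and square_tray below 0.015 m and z of tub in the frame of square_tray below 0.008 m and horizontal distance between bottle and oblong_tray below 0.015 m and z of bottle in the frame of oblong_tray below 0.008 m and angle between the x axis of bottle and the x axis of oblong_tray, either way round below 0.25 rad); the robot touches nothing.
It fails at once if the jar, the tub or the bottle is tipped by more than 0.6 rad (angle between any of jar, tub, bottle's own z axis and vertical above 0.6 rad).
It fails at once if the measuring cup, the brush or the small amber jar is moved by more than 20 mm (distance of any of cup, brush, amber_jar from where it was at the start of the episode above 0.02 m).
It also fails if it takes over 96 s, if anything falls off the work surface, if the arm or the gripper's body presses on something with over 40 N, if the wrist force passes 120 N, or if a joint passes its speed limit or range.

ROBOT

A 6-joint arm with a two-finger parallel gripper is mounted at the origin on the work surface. World frame = base frame: x ahead of the robot, y to its left, z up, the work surface at z = 0. Lengths are in m, angles in rad, forces in N, time in s.
With the tool pointing down it reaches from about 0.375 to 0.975 m from the base axis. Payload 3.8 kg.
Tool frame: the origin (TCP) lies midway between the tips of the shut fingers; the grasp point (between the pads) lies 19 mm behind it; z points along the fingers, y is the line along which they close (so a half turn about z gives the same grasp; the last joint's range is limited). The gripper opens to 85 mm and grips with 20 to 120 N. Pads are 22 mm wide; open, the fingers measure 114 mm over their backs; the gripper's body (76 mm by 85 mm) begins 54 mm behind the grasp point. The pads swing forward as they close: fully open they stand 13 mm farther back than shut.
Start: joints at [1.148, 0.264, 1.604, -0, 1.274, -0.037], TCP at [0.254, 0.625, 0.231] pointing down, gripper open.
Joint ranges: [-2.63, 2.63], [-0.94, 2.18], [0.31, 2.57], [-1.31, 4.45], [0, 2.66], [-2.55, 2.55]. Speed limits (rad/s): [2.57, 2.57, 3.14, 3.14, 3.14, 3.14].

INTERFACE

Orientations are given as a rotation vector (axis times angle).
In Python, from workcell import read_state, vision, ticket gives the robot as it stands. The module is installed in compiled form; this text tells all that it offers.
- The arm moves only by the tool jog_arm, never from a script. Its arguments are lists of equal length, an entry for each row: "turn": the turn, a rotation vector about the tool's x, y, z in rad, a list of three; "delta_pos": the shift along the tool's x, y, z in m, a list of three; "gripper": the finger opening in m, from 0 to 0.0854. In form: {"turn": [[rx, ry, rz], ...], "delta_pos": [[dx, dy, dz], ...], "gripper": [gripper, ...]}. A call has 1 to 20 rows; each row shifts and turns the commanded pose from where the row before left it, along the tool's axes as they then stand; what a row does not reach is not made up. A row lasts 1/12 s, in which the tool goes at most 41.7 mm and 7.16 degrees, less where a joint would pass 70% of its speed; a pose out of reach is approached as far as the arm can. A call with a gripper value outside its range is refused whole. The fingers move at their own pace and stop on an object; "grip_force" is the grip in N (left out, the last holds). Time passes only in rows, so rows that do not move let the fingers close. It gives the time, the measured TCP pose, the force, the opening and the grip force at its end, in the units of the state.
- read_state(): the state, without advancing time (a new reading comes with each control period).
- vision.read_camera(name): name is "side" or "top"; returns the picture (400x640x3 uint8, red, green, blue); there is no depth.
- vision.calibration(name): a dict with "vfov" (degrees; the focal length in pixels is half the picture's height over the tangent of half this angle, whatever the lens; pixels are square), "cx", "cy" (the principal point, pixels), "dist" ([k1, k2, p1, p2, k3] as OpenCV has them; the pictures are not rectified), "R" (3x3) and "t" (3): a world point X has camera coordinates R X + t. Camera axes: x right, y down, z forward; pixel columns grow to the right and rows downward; lengths in m; the calibration is good to about 2 mm. A picture is of the moment at which its call begins. calibration takes no time and is no camera call.
- ticket.finish_job(): hands the job in; it is judged then, once.
The state is a dict: "time": time; "q": joint angles; "joint_vel": joint speeds; "joint_torque": joint torques, N m; "tool_pos": TCP position; "tcp_rot": TCP orientation; "wrist_force": force on the tool from outside, world axes, zero at the start; "torque": the same for the moment, N m; "width": opening from 0.0 (shut) to 1.0 (fully open); "grip_force": force on a finger pad.
Only numpy, scipy, OpenCV 4.12 (cv2) and the standard library are available. Lean on these libraries where they do the work, as an engineer would, in place of code of your own. Each camera call takes 0.05 s, during which the arm holds its last target. There are 200 camera calls.

## Working session

There is one attempt and no reset: what is moved stays moved. The work goes in short steps, Python scripts to look and compute and a tool call to move; the robot and the scene stay as the last step left them, time stands still between calls to the robot, and variables do not carry over. Pictures are saved under pics/ and viewed, at most 14 in all, crops included, and the job is handed in when it is done.

Besides the shell and the picture viewer there is one more tool, called after ">>>" by a JSON object that holds its "method" and its "body". jog_arm: Moves the arm, as the interface text tells. Its arguments: {"type":"object","properties":{"turn":{"type":"array","items":{"type":"array","items":{"type":"number"}}},"delta_pos":{"type":"array","items":{"type":"array","items":{"type":"number"}}},"gripper":{"type":"array","items":{"type":"number"}},"grip_force":{"type":"number"}},"required":["turn","delta_pos","gripper"]}

```bash
mkdir -p pics; cat > h.py <<'E'
import numpy as np, cv2
from workcell import read_state, vision, ticket
def K(c):
    f=200/np.tan(np.radians(c["vfov"])/2); return np.array([[f,0,c["cx"]],[0,f,c["cy"]],[0,0,1.]])
def ray(name,uv,z):
    c=vision.calibration(name);R=np.array(c["R"]);t=np.array(c["t"])
    p=cv2.undistortPoints(np.array(uv,float).reshape(-1,1,2),K(c),np.array(c["dist"]))[:,0]
    d=np.c_[p,np.ones(len(p))]@R; o=-R.T@t
    return o+d*((z-o[2])/d[:,2])[:,None]
def proj(name,X):
    c=vision.calibration(name)
    return cv2.projectPoints(np.array(X,float).reshape(-1,3),cv2.Rodrigues(np.array(c["R"]))[0],np.array(c["t"]),K(c),np.array(c["dist"]))[0][:,0]
def snap(name,fn):
    im=vision.read_camera(name); cv2.imwrite(fn,im[:,:,::-1]); return im
E
python3 - <<'E'
from h import *
for n in("top","side"):
    snap(n,f"pics/{n}0.png"); c=vision.calibration(n); print(n,c["vfov"],c["dist"],-np.array(c["R"]).T@c["t"],np.round(c["R"],2).tolist())
s=read_state();print(s)
E
```

```text
top 50.1660989816287 [-0.08106598  0.          0.          0.          0.        ] [0.5071987  0.08285078 1.15338005] [[-0.01, -1.0, -0.02], [-1.0, 0.02, -0.04], [0.04, 0.02, -1.0]]
side 42.325804163885806 [-0.15604248  0.          0.          0.          0.        ] [-0.08634587 -0.86729507  0.95207773] [[0.83, -0.56, -0.02], [-0.36, -0.51, -0.78], [0.43, 0.65, -0.63]]
{'time': 0.1, 'q': array([ 1.14811264e+00,  2.64693231e-01,  1.60523998e+00,  1.62043123e-05,
        1.27368820e+00, -3.68965409e-02]), 'joint_vel': array([-0.00131135, -0.00109151, -0.00242073,  0.00100807, -0.00303461,
        0.00113982]), 'joint_torque': array([ 6.66753986e-04, -5.16705179e+01, -3.68591201e+01,  3.32913055e-05,
        6.22758118e-03, -6.07726520e-05]), 'tool_pos': array([0.25371996, 0.62479255, 0.23007475]), 'tcp_rot': array([-0.60215763, -3.08285631,  0.00309698]), 'wrist_force': array([ 0.08063051,  1.12323787, -0.49501818]), 'torque': array([-0.07414895, -0.01858055,  0.01042209]), 'grip_force': 0.0, 'width': 1.0012380433735497}
```

View pics/top0.png

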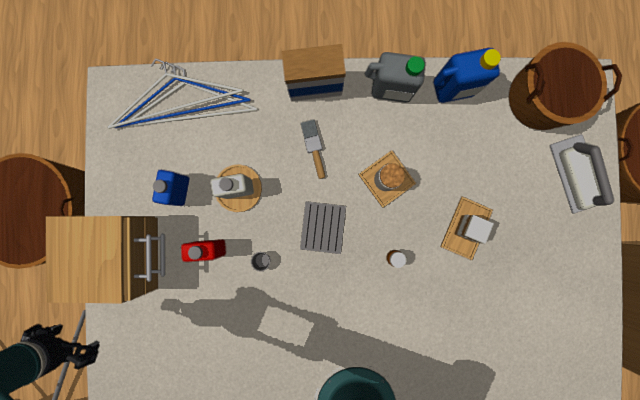

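View pics/side0.png

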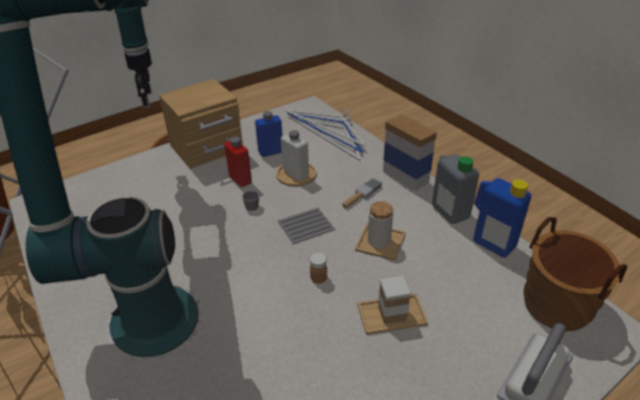

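Top view: the white bottle is on the round tray (237,187), the jar on the square tray (388,178) and the tub on the oblong tray (468,228). The mat is at (323,228), the cup at (261,261), the brush at (314,150) and the amber jar at (397,258).
Bottle candidates are blue (171,188), red (203,250) and white (228,187). The white one with the grey cap fits; I'll confirm it in an enlarged crop.

```bash
python3 - <<'E'
from h import *
im=cv2.imread("pics/top0.png")
cv2.imwrite("pics/crop0.png",cv2.resize(im[140:280,200:340],None,fx=4,fy=4,interpolation=cv2.INTER_CUBIC))
cv2.imwrite("pics/crop1.png",cv2.resize(im[140:280,345:505],None,fx=4,fy=4,interpolation=cv2.INTER_CUBIC))
hsv=cv2.cvtColor(im,cv2.COLOR_BGR2HSV)
print([hsv[y,x].tolist() for y,x in((205,247),(195,385),(250,460),(170,237),(120,110))])
m=cv2.inRange(hsv,(8,80,90),(25,255,255)); m[:140]=0;m[280:]=0;m[:,:205]=0;m[:,505:]=0
for c in cv2.findContours(m,cv2.RETR_EXTERNAL,cv2.CHAIN_APPROX_NONE)[0]:
    if cv2.contourArea(c)<150: continue
    P=(ray("top",c[:,0],0.01)[:,:2]*1000).astype(np.float32)
    print(cv2.boundingRect(c),"mm",cv2.minAreaRect(P),cv2.minEnclosingCircle(P))
g=cv2.inRange(im[195:260,295:350],(0,0,0),(115,115,115))
c=np.argwhere(g)[:,::-1]+[295,195]
print("mat",cv2.minAreaRect((ray("top",c,0.004)[:,:2]*1000).astype(np.float32)))
E
```

```text
[[17, 139, 187], [17, 141, 186], [17, 138, 183], [17, 142, 176], [20, 35, 168]]
(441, 197, 52, 63) mm ((475.3094482421875, -302.95416259765625), (94.46902465820312, 148.0579833984375), 65.7519760131836) ((474.708740234375, -303.6967468261719), 84.94255065917969)
(216, 164, 46, 48) mm ((592.765380859375, 307.9192810058594), (121.06342315673828, 127.55523681640625), 86.97370910644531) ((592.0776977539062, 310.80810546875), 65.09478759765625)
(359, 151, 57, 57) mm ((610.7477416992188, -91.45426177978516), (112.11225128173828, 112.662109375), 35.002017974853516) ((609.9575805664062, -91.29029083251953), 76.46330261230469)
(312, 150, 13, 29) mm ((652.5421752929688, 92.60660552978516), (76.70560455322266, 17.606706619262695), 13.126906394958496) ((652.765625, 91.64813995361328), 38.442626953125)
mat ((483.0622253417969, 81.05697631835938), (110.251220703125, 130.24530029296875), 82.48800659179688)
```

View pics/crop0.png

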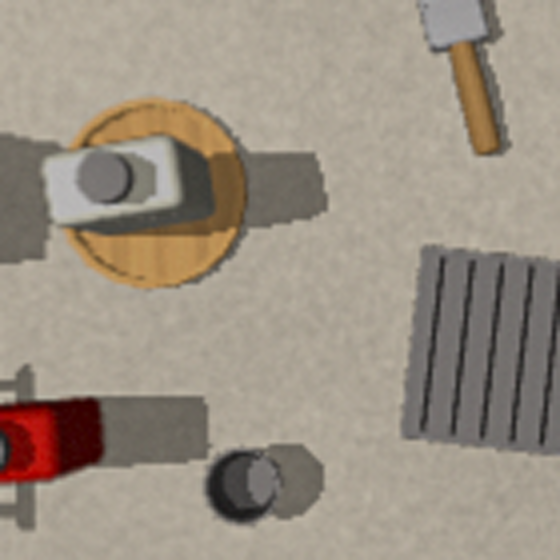

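View pics/crop1.png

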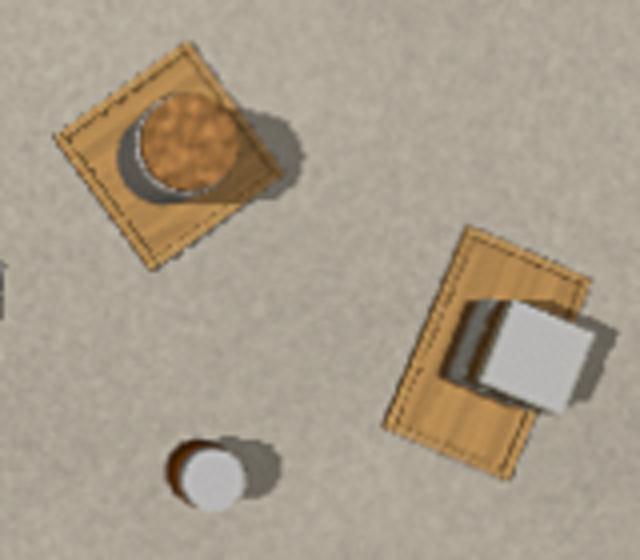

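The crops confirm it: the white bottle with the grey cap, at crop (105,177), is the only white one. The cork-lidded jar is at (190,141) and the white-lidded tub at (540,355).

```bash
cat >> h.py <<'E'
from scipy.spatial.transform import Rotation as Ro
def go(x,y,z=None,psi=None):
    "print turn (deg, about tool z) then the shift in tool axes after that turn"
    s=read_state(); R=Ro.from_rotvec(s["tcp_rot"]); p=s["tool_pos"]
    M=R.as_matrix(); a=np.degrees(np.arctan2(M[1,1],M[0,1]))
    t=0 if psi is None else (a-psi+90)%180-90
    R2=R*Ro.from_rotvec([0,0,np.radians(t)])
    d=R2.inv().apply(np.array([x,y,p[2] if z is None else z])-p)
    print("t",round(s["time"],2),"pos",p.round(4),"closing",a.round(1),"tilt",M[:2,2].round(3),"turn",round(t,1),"deg",round(np.radians(t),3),"shift",d.round(4),"F",s["wrist_force"].round(1),"w",s["width"],s["grip_force"],"q",s["q"].round(2))
E
python3 - <<'E'
from h import *
c0=lambda L:np.array(L)/4+[200,140]-.4
c1=lambda L:np.array(L)/4+[345,140]-.4
b=ray("top",c0([(45,160),(170,135),(185,200),(58,222)]),.134); print("bottle",b.mean(0),cv2.minAreaRect((b[:,:2]*1000).astype(np.float32)))
print("cap",ray("top",c0([(105,177)]),.157))
print("jar",ray("top",c1([(190,141)]),.118))
t=ray("top",c1([(513,300),(592,340),(562,412),(484,375)]),.101); print("tub",t.mean(0),cv2.minAreaRect((t[:,:2]*1000).astype(np.float32)))
print("cabinet h if .2",ray("top",[(47,217),(130,217),(130,302),(47,302)],.2)[:,:2].round(2).tolist(),proj("side",[[.3,.5,.2]]))
go(.592,.311,.4,11.3)
E
```

```text
bottle [0.59149072 0.30885047 0.134     ] ((591.0564575195312, 308.595458984375), (40.283206939697266, 79.13475799560547), 10.208148002624512)
cap [[0.59099867 0.3093005  0.157     ]]
jar [[ 0.60969431 -0.0877055   0.118     ]]
tub [ 0.47465891 -0.30407255  0.101     ] ((475.1182556152344, -303.8962707519531), (56.90045928955078, 49.82849884033203), 63.90548324584961)
cabinet h if .2 [[0.52, 0.73], [0.52, 0.52], [0.32, 0.52], [0.32, 0.73]] [[177.40244009 123.58016352]]
t 0.1 pos [0.2537 0.6248 0.2301] closing 67.9 tilt [-0.001 -0.002] turn 56.6 deg 0.988 shift [-0.3743  0.27   -0.1696] F [ 0.1  1.1 -0.5] w 1.0012380433735497 0.0 q [ 1.15  0.26  1.61  0.    1.27 -0.04]
```

>>> {"method": "jog_arm", "body": {"turn": [[0,0,0.1],[0,0,0.1],[0,0,0.1],[0,0,0.1],[0,0,0.1],[0,0,0.1],[0,0,0.1],[0,0,0.1],[0,0,0.1],[0,0,0.1]], "delta_pos": [[0,0,-0.015],[0,0,-0.015],[0,0,-0.015],[0,0,-0.015],[0,0,-0.015],[0,0,-0.015],[0,0,-0.015],[0,0,-0.015],[0,0,-0.015],[0,0,-0.015]], "gripper": [0.085,0.085,0.085,0.085,0.085,0.085,0.085,0.085,0.085,0.085]}}

```text
time: 0.93
tool_pos: [0.2539, 0.6251, 0.3812]
tcp_rot: [2.012, 2.412, -0.002]
wrist_force: [0.6, -0.4, -0.3]
width: 1.0
grip_force: 0.0
```

>>> {"method": "jog_arm", "body": {"turn": [[0,0,0],[0,0,0],[0,0,0],[0,0,0],[0,0,0],[0,0,0],[0,0,0],[0,0,0],[0,0,0],[0,0,0],[0,0,0],[0,0,0],[0,0,0],[0,0,0],[0,0,0],[0,0,0],[0,0,0],[0,0,0]], "delta_pos": [[-0.022,0.016,0],[-0.022,0.016,0],[-0.022,0.016,0],[-0.022,0.016,0],[-0.022,0.016,0],[-0.022,0.016,0],[-0.022,0.016,0],[-0.022,0.016,0],[-0.022,0.016,0],[-0.022,0.016,0],[-0.022,0.016,0],[-0.022,0.016,0],[-0.022,0.016,0],[-0.022,0.016,0],[-0.022,0.016,0],[-0.022,0.016,0],[-0.022,0.014,0],[0,0,0]], "gripper": [0.085,0.085,0.085,0.085,0.085,0.085,0.085,0.085,0.085,0.085,0.085,0.085,0.085,0.085,0.085,0.085,0.085,0.085]}}

```text
time: 2.43
tool_pos: [0.591, 0.3035, 0.3799]
tcp_rot: [2.011, 2.411, -0.004]
wrist_force: [0.0, 0.3, -0.2]
width: 0.995
grip_force: 0.0
```

```bash
python3 - <<'E'
from h import *
go(.591,.309,.092,10.5)
snap("top","pics/top1.png")
im=snap("side","pics/side1.png")
E
```

```text
t 2.43 pos [0.591  0.3035 0.3799] closing 10.4 tilt [-0.    -0.003] turn -0.1 deg -0.003 shift [0.0063 0.0012 0.2879] F [ 0.   0.3 -0.2] w 0.9954361821997937 0.0 q [ 0.44  0.19  1.42 -0.    1.53  0.26]
```

View pics/side1.png

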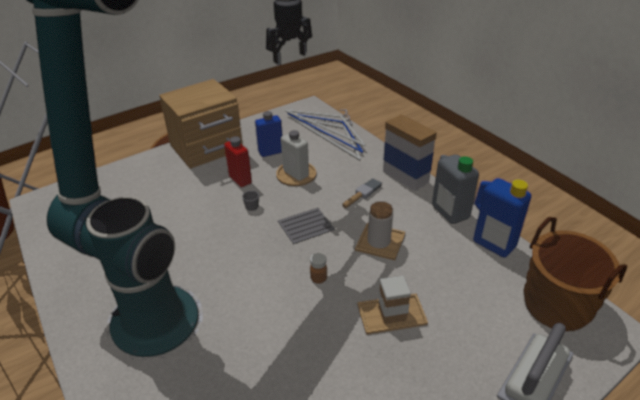

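The gripper hangs clear above the bottle in the side view, at about (288,35), and nothing has moved. I'll descend now.

>>> {"method": "jog_arm", "body": {"turn": [[0,0,0],[0,0,0],[0,0,0],[0,0,0],[0,0,0],[0,0,0],[0,0,0],[0,0,0],[0,0,0],[0,0,0],[0,0,0],[0,0,0],[0,0,0],[0,0,0],[0,0,0],[0,0,0],[0,0,0]], "delta_pos": [[0.006,0.001,0.01],[0,0,0.02],[0,0,0.02],[0,0,0.02],[0,0,0.02],[0,0,0.02],[0,0,0.02],[0,0,0.02],[0,0,0.02],[0,0,0.02],[0,0,0.02],[0,0,0.02],[0,0,0.018],[0,0,0.016],[0,0,0.015],[0,0,0.009],[0,0,0]], "gripper": [0.085,0.085,0.085,0.085,0.085,0.085,0.085,0.085,0.085,0.085,0.085,0.085,0.085,0.085,0.085,0.085,0.085]}}

```text
time: 3.95
tool_pos: [0.585, 0.3138, 0.0898]
tcp_rot: [-2.003, -2.417, 0.008]
wrist_force: [0.0, -0.0, -0.2]
width: 0.994
grip_force: 0.0
```

>>> {"method": "jog_arm", "body": {"turn": [[0,0,0],[0,0,0],[0,0,0],[0,0,0],[0,0,0],[0,0,0],[0,0,0],[0,0,0],[0,0,0],[0,0,0]], "delta_pos": [[0,0,0],[0,0,0],[0,0,0],[0,0,0],[0,0,0],[0,0,0],[0,0,0],[0,0,0],[0,0,0],[0,0,0]], "gripper": [0.075,0.065,0.055,0.045,0.035,0.035,0.035,0.035,0.035,0.035], "grip_force": 45}}

```text
time: 4.78
tool_pos: [0.5894, 0.3142, 0.095]
tcp_rot: [2.006, 2.416, 0.005]
wrist_force: [0.8, 0.8, 5.3]
width: 0.534
grip_force: 46.9
```

```bash
python3 - <<'E'
from h import *
go(.483,.081,.25)
vision.read_camera("top");go(.483,.081,.25)
snap("side","pics/side2.png");go(.483,.081,.25)
E
```

```text
t 4.78 pos [0.5894 0.3142 0.095 ] closing 10.6 tilt [0.003 0.002] turn 0 deg 0.0 shift [-0.2095 -0.1469 -0.1556] F [0.8 0.8 5.3] w 0.5340773720805669 46.854345202445984 q [0.45 0.36 1.75 0.   1.03 0.27]
t 4.83 pos [0.5894 0.3142 0.0951] closing 10.6 tilt [0.003 0.002] turn 0 deg 0.0 shift [-0.2095 -0.1469 -0.1556] F [1.2 1.3 5.4] w 0.5340544791252142 46.855486035346985 q [0.45 0.36 1.75 0.   1.03 0.27]
t 4.88 pos [0.5894 0.3142 0.095 ] closing 10.6 tilt [0.003 0.002] turn 0 deg 0.0 shift [-0.2095 -0.1469 -0.1556] F [0.9 1.8 5.7] w 0.5359611745691237 46.855809688568115 q [0.45 0.36 1.75 0.   1.03 0.27]
```

View pics/side2.png

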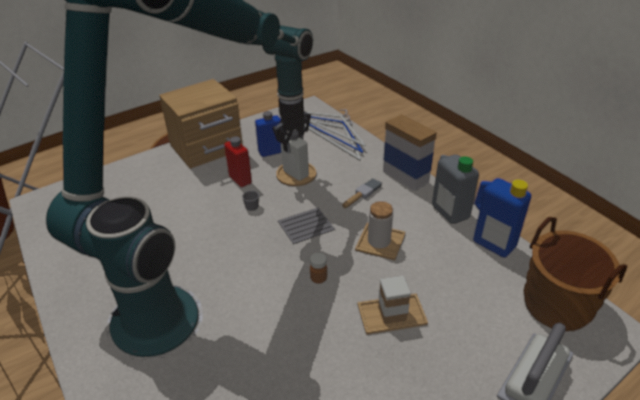

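Bottle gripped: opening 45 mm, 47 N. In the side view it stands upright at (295,158). Next it goes to the mat.

>>> {"method": "jog_arm", "body": {"turn": [[0,0,0],[0,0,0],[0,0,0],[0,0,0],[0,0,0],[0,0,0],[0,0,0],[0,0,0],[0,0,0],[0,0,0],[0,0,0],[0,0,0],[0,0,0],[0,0,0],[0,0,0],[0,0,0],[0,0,0],[0,0,0],[0,0,0],[0,0,0]], "delta_pos": [[0,0,-0.005],[0,0,-0.01],[0,0,-0.015],[0,0,-0.02],[0,0,-0.02],[0,0,-0.01],[-0.01,-0.007,0],[-0.02,-0.014,0],[-0.02,-0.014,0],[-0.02,-0.014,0],[-0.02,-0.014,0],[-0.02,-0.014,0],[-0.02,-0.014,0],[-0.02,-0.014,0],[-0.02,-0.014,0],[-0.02,-0.014,0],[-0.015,-0.011,0],[-0.005,-0.003,0],[0,0,0],[0,0,0]], "gripper": [0.035,0.035,0.035,0.035,0.035,0.035,0.035,0.035,0.035,0.035,0.035,0.035,0.035,0.035,0.035,0.035,0.035,0.035,0.035,0.035]}}

```text
time: 6.55
tool_pos: [0.4816, 0.0799, 0.1726]
tcp_rot: [-2.008, -2.415, 0.001]
wrist_force: [-0.3, -0.5, -2.1]
width: 0.535
grip_force: 46.6
```

```bash
python3 - <<'E'
from h import *
go(.483,.081,.095)
E
```

```text
t 6.55 pos [0.4816 0.0799 0.1726] closing 10.5 tilt [-0.001  0.   ] turn 0 deg 0.0 shift [0.0008 0.0016 0.0776] F [-0.3 -0.5 -2.1] w 0.5347902155162677 46.623929142951965 q [ 0.11 -0.05  2.06  0.    1.13 -0.07]
```

>>> {"method": "jog_arm", "body": {"turn": [[0,0,0],[0,0,0],[0,0,0],[0,0,0],[0,0,0],[0,0,0],[0,0,0],[0,0,0],[0,0,0],[0,0,0]], "delta_pos": [[0,0,0.01],[0,0,0.015],[0,0,0.015],[0,0,0.013],[0,0,0.01],[0,0,0.006],[0,0,0.004],[0,0,0.002],[0,0,0],[0,0,0]], "gripper": [0.035,0.035,0.035,0.035,0.035,0.035,0.035,0.035,0.035,0.035]}}

```text
time: 7.38
tool_pos: [0.4828, 0.0802, 0.0988]
tcp_rot: [2.006, 2.417, 0.001]
wrist_force: [0.5, -0.5, -2.3]
width: 0.535
grip_force: 46.6
```

>>> {"method": "jog_arm", "body": {"turn": [[0,0,0],[0,0,0],[0,0,0],[0,0,0]], "delta_pos": [[0,0,0.002],[0,0,0.001],[0,0,0.001],[0,0,0]], "gripper": [0.035,0.035,0.035,0.035]}}

```text
time: 7.72
tool_pos: [0.4827, 0.08, 0.095]
tcp_rot: [2.006, 2.416, 0.001]
wrist_force: [-0.8, -0.0, 1.3]
width: 0.539
grip_force: 46.7
```

>>> {"method": "jog_arm", "body": {"turn": [[0,0,0],[0,0,0],[0,0,0],[0,0,0],[0,0,0],[0,0,0],[0,0,0],[0,0,0],[0,0,0],[0,0,0],[0,0,0],[0,0,0],[0,0,0],[0,0,0],[0,0,0],[0,0,0]], "delta_pos": [[0,0,0],[0,0,0],[0,0,0],[0,0,0],[0,0,0],[0,0,0],[0,0,0],[0,0,-0.01],[0,0,-0.02],[0,0,-0.02],[0,0,-0.02],[0,0,-0.02],[0,0,-0.02],[0,0,-0.02],[0,0,-0.02],[0,0,0]], "gripper": [0.055,0.065,0.075,0.085,0.085,0.085,0.085,0.085,0.085,0.085,0.085,0.085,0.085,0.085,0.085,0.085]}}

```text
time: 9.05
tool_pos: [0.485, 0.0804, 0.25]
tcp_rot: [2.003, 2.412, 0.01]
wrist_force: [1.3, -1.1, 0.6]
width: 0.997
grip_force: 0.0
```

>>> {"method": "jog_arm", "body": {"turn": [[0,0,0],[0,0,0],[0,0,0],[0,0,0],[0,0,0],[0,0,0],[0,0,0],[0,0,0],[0,0,0],[0,0,0],[0,0,0],[0,0,0]], "delta_pos": [[-0.01,0.005,0],[-0.02,0.01,0],[-0.02,0.01,0],[-0.02,0.01,0],[-0.02,0.01,0],[-0.02,0.01,0],[-0.02,0.01,0],[-0.02,0.01,0],[-0.02,0.01,0],[-0.018,0.009,0],[0,0,0],[0,0,0]], "gripper": [0.085,0.085,0.085,0.085,0.085,0.085,0.085,0.085,0.085,0.085,0.085,0.085]}}

```text
time: 10.05
tool_pos: [0.6087, -0.0887, 0.2422]
tcp_rot: [-2.007, -2.413, 0.003]
wrist_force: [0.0, 1.1, 0.0]
width: 0.994
grip_force: 0.0
```

```bash
python3 - <<'E'
from h import *
go(.610,-.088,.058,10.5)
a=snap("top","pics/top3.png");b=snap("side","pics/side3.png")
cv2.imwrite("pics/v3.png",np.hstack([a[130:300,160:510],b[90:340,200:450][:170]])[:,:,::-1])
E
```

```text
t 10.05 pos [ 0.6087 -0.0887  0.2422] closing 10.5 tilt [-0.003  0.001] turn -0.0 deg -0.0 shift [0.0002 0.002  0.1842] F [0.  1.1 0. ] w 0.9939016375101971 0.0 q [-0.19  0.15  1.72 -0.    1.27 -0.37]
```

View pics/v3.png

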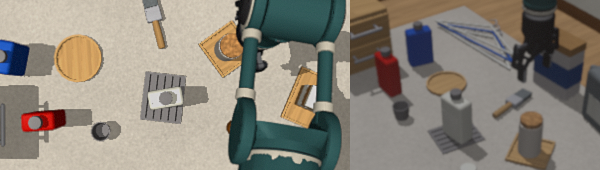

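The bottle stands upright on the mat at crop (165,97), and the round tray at (78,57) is free. Next I'll descend on the jar.

>>> {"method": "jog_arm", "body": {"turn": [[0,0,0],[0,0,0],[0,0,0],[0,0,0],[0,0,0],[0,0,0],[0,0,0],[0,0,0],[0,0,0],[0,0,0],[0,0,0],[0,0,0],[0,0,0],[0,0,0]], "delta_pos": [[0,0.001,0.014],[0,0,0.02],[0,0,0.02],[0,0,0.02],[0,0,0.02],[0,0,0.02],[0,0,0.018],[0,0,0.016],[0,0,0.014],[0,0,0.012],[0,0,0.008],[0,0,0.002],[0,0,0],[0,0,0]], "gripper": [0.085,0.085,0.085,0.085,0.085,0.085,0.085,0.085,0.085,0.085,0.085,0.085,0.085,0.085]}}

```text
time: 11.32
tool_pos: [0.6108, -0.0873, 0.061]
tcp_rot: [2.006, 2.416, 0.001]
wrist_force: [0.2, 0.7, 0.6]
width: 0.992
grip_force: 0.0
```

>>> {"method": "jog_arm", "body": {"turn": [[0,0,0],[0,0,0],[0,0,0],[0,0,0],[0,0,0],[0,0,0],[0,0,0],[0,0,0]], "delta_pos": [[0,0,0],[0,0,0],[0,0,0],[0,0,0],[0,0,0],[0,0,0],[0,0,0],[0,0,0]], "gripper": [0.078,0.072,0.066,0.06,0.054,0.052,0.052,0.052], "grip_force": 50}}

```text
time: 11.98
tool_pos: [0.6107, -0.0875, 0.0614]
tcp_rot: [2.006, 2.416, 0.001]
wrist_force: [-2.3, -1.3, 5.8]
width: 0.731
grip_force: 55.9
```

```bash
python3 - <<'E'
from h import *
im=cv2.imread("pics/top3.png");hsv=cv2.cvtColor(im,cv2.COLOR_BGR2HSV)
m=cv2.inRange(hsv,(8,80,90),(25,255,255));m2=m*0;m2[150:225,205:275]=m[150:225,205:275]
c=max(cv2.findContours(m2,cv2.RETR_EXTERNAL,cv2.CHAIN_APPROX_NONE)[0],key=cv2.contourArea)
P=(ray("top",c[:,0],0.01)[:,:2]*1000).astype(np.float32);print(cv2.minEnclosingCircle(P),cv2.fitEllipse(P))
go(.592,.311)
E
```

```text
((591.7178344726562, 311.9571533203125), 65.48190307617188) ((592.0740966796875, 311.4710388183594), (126.44686126708984, 128.58241271972656), 165.42318725585938)
t 11.98 pos [ 0.6107 -0.0875  0.0614] closing 10.6 tilt [ 0.001 -0.   ] turn 0 deg 0.0 shift [ 3.952e-01  5.490e-02 -2.000e-04] F [-2.3 -1.3  5.8] w 0.7306496357629169 55.91568629810354 q [-0.18  0.31  1.88 -0.    0.95 -0.37]
```

>>> {"method": "jog_arm", "body": {"turn": [[0,0,0],[0,0,0],[0,0,0],[0,0,0],[0,0,0],[0,0,0],[0,0,0],[0,0,0]], "delta_pos": [[0,0,-0.005],[0,0,-0.01],[0,0,-0.02],[0,0,-0.02],[0,0,-0.02],[0,0,-0.02],[0,0,-0.02],[0,0,-0.005]], "gripper": [0.052,0.052,0.052,0.052,0.052,0.052,0.052,0.052]}}

```text
time: 12.65
tool_pos: [0.612, -0.0875, 0.1842]
tcp_rot: [2.004, 2.413, 0.004]
wrist_force: [1.1, -0.2, -2.7]
width: 0.734
grip_force: 56.1
```

>>> {"method": "jog_arm", "body": {"turn": [[0,0,0],[0,0,0],[0,0,0],[0,0,0],[0,0,0],[0,0,0],[0,0,0],[0,0,0],[0,0,0],[0,0,0],[0,0,0],[0,0,0],[0,0,0],[0,0,0],[0,0,0],[0,0,0],[0,0,0],[0,0,0],[0,0,0],[0,0,0]], "delta_pos": [[0.01,0.0014,0],[0.02,0.0028,0],[0.025,0.0035,0],[0.025,0.0035,0],[0.025,0.0035,0],[0.025,0.0035,0],[0.025,0.0035,0],[0.025,0.0035,0],[0.025,0.0035,0],[0.025,0.0035,0],[0.025,0.0035,0],[0.025,0.0035,0],[0.025,0.0035,0],[0.025,0.0035,0],[0.025,0.0035,0],[0.02,0.0028,0],[0.015,0.002,0],[0.005,0.0005,0],[0,0,0],[0,0,0]], "gripper": [0.052,0.052,0.052,0.052,0.052,0.052,0.052,0.052,0.052,0.052,0.052,0.052,0.052,0.052,0.052,0.052,0.052,0.052,0.052,0.052]}}

```text
time: 14.32
tool_pos: [0.591, 0.3105, 0.1792]
tcp_rot: [-2.006, -2.417, 0.003]
wrist_force: [-0.8, -1.0, -3.7]
width: 0.734
grip_force: 56.0
```

```bash
python3 - <<'E'
from h import *
go(.592,.3115,.0614,10.5)
E
```

```text
t 14.32 pos [0.591  0.3105 0.1792] closing 10.6 tilt [-0.001 -0.002] turn 0.1 deg 0.002 shift [0.001  0.0014 0.1178] F [-0.8 -1.  -3.7] w 0.734486210193399 55.98107109486591 q [ 0.45  0.29  1.67 -0.    1.18  0.26]
```

>>> {"method": "jog_arm", "body": {"turn": [[0,0,0],[0,0,0],[0,0,0],[0,0,0],[0,0,0],[0,0,0],[0,0,0],[0,0,0],[0,0,0],[0,0,0],[0,0,0],[0,0,0],[0,0,0]], "delta_pos": [[0.001,0.001,0.01],[0,0,0.02],[0,0,0.02],[0,0,0.02],[0,0,0.018],[0,0,0.012],[0,0,0.008],[0,0,0.004],[0,0,0.002],[0,0,0.001],[0,0,0.001],[0,0,0],[0,0,0]], "gripper": [0.052,0.052,0.052,0.052,0.052,0.052,0.052,0.052,0.052,0.052,0.052,0.052,0.052]}}

```text
time: 15.4
tool_pos: [0.5929, 0.3126, 0.0653]
tcp_rot: [2.006, 2.417, 0.002]
wrist_force: [-1.2, -0.2, -4.3]
width: 0.732
grip_force: 56.0
```

>>> {"method": "jog_arm", "body": {"turn": [[0,0,0],[0,0,0],[0,0,0],[0,0,0]], "delta_pos": [[0,0,0.002],[0,0,0.001],[0,0,0.001],[0,0,0]], "gripper": [0.052,0.052,0.052,0.052]}}

```text
time: 15.73
tool_pos: [0.5926, 0.3125, 0.0615]
tcp_rot: [2.007, 2.417, 0.001]
wrist_force: [-1.7, -0.9, 3.2]
width: 0.733
grip_force: 56.5
```

>>> {"method": "jog_arm", "body": {"turn": [[0,0,0],[0,0,0],[0,0,0],[0,0,0],[0,0,0],[0,0,0],[0,0,0],[0,0,0],[0,0,0],[0,0,0],[0,0,0],[0,0,0.1],[0,0,0.1],[0,0,0.1],[0,0,0.1],[0,0,0.1],[0,0,0.1],[0,0,0.04],[0,0,0]], "delta_pos": [[0,0,0],[0,0,0],[0,0,0],[0,0,0],[0,0,0],[0,0,0],[0,0,-0.01],[0,0,-0.02],[0,0,-0.02],[0,0,-0.02],[0,0,-0.02],[0,0,-0.02],[0,0,-0.02],[0,0,-0.02],[0,0,-0.02],[0,0,-0.02],[0,0,-0.01],[0,0,0],[0,0,0]], "gripper": [0.068,0.074,0.08,0.085,0.085,0.085,0.085,0.085,0.085,0.085,0.085,0.085,0.085,0.085,0.085,0.085,0.085,0.085,0.085]}}

```text
time: 17.32
tool_pos: [0.5931, 0.3126, 0.2629]
tcp_rot: [2.666, 1.662, 0.006]
wrist_force: [-0.4, 0.0, -0.5]
width: 0.996
grip_force: 0.0
```

>>> {"method": "jog_arm", "body": {"turn": [[0,0,0],[0,0,0],[0,0,0],[0,0,0],[0,0,0],[0,0,0],[0,0,0],[0,0,0],[0,0,0],[0,0,0],[0,0,0],[0,0,0],[0,0,0]], "delta_pos": [[-0.02,0.0054,0],[-0.025,0.0068,0],[-0.025,0.0068,0],[-0.025,0.0068,0],[-0.025,0.0068,0],[-0.025,0.0068,0],[-0.025,0.0068,0],[-0.025,0.0068,0],[-0.025,0.0068,0],[-0.025,0.0068,0],[-0.025,0.0068,0],[-0.025,0.0068,0],[-0.025,0.0068,0]], "gripper": [0.085,0.085,0.085,0.085,0.085,0.085,0.085,0.085,0.085,0.085,0.085,0.085,0.085]}}

```text
time: 18.4
tool_pos: [0.529, -0.0145, 0.2601]
tcp_rot: [-2.663, -1.665, 0.001]
wrist_force: [0.9, 0.1, -0.2]
width: 0.993
grip_force: 0.0
```

>>> {"method": "jog_arm", "body": {"turn": [[0,0,0],[0,0,0],[0,0,0],[0,0,0],[0,0,0],[0,0,0],[0,0,0],[0,0,0],[0,0,0],[0,0,0],[0,0,0],[0,0,0],[0,0,0],[0,0,0]], "delta_pos": [[-0.025,0.0068,0],[-0.025,0.0068,0],[-0.025,0.0068,0],[-0.025,0.0068,0],[-0.025,0.0068,0],[-0.025,0.0068,0],[-0.025,0.0068,0],[-0.025,0.0068,0],[-0.025,0.0068,0],[-0.025,0.0068,0],[-0.02,0.005,0],[-0.01,0.003,0],[0,0,0],[0,0,0]], "gripper": [0.085,0.085,0.085,0.085,0.085,0.085,0.085,0.085,0.085,0.085,0.085,0.085,0.085,0.085]}}

```text
time: 19.57
tool_pos: [0.4749, -0.298, 0.2599]
tcp_rot: [-2.665, -1.662, -0.0]
wrist_force: [0.7, 0.3, -0.1]
width: 0.995
grip_force: 0.0
```

```bash
python3 - <<'E'
from h import *
go(.475,-.304,.048,-26)
a=snap("top","pics/top4.png");b=snap("side","pics/side4.png")
cv2.imwrite("pics/v4.png",np.hstack([a[130:330,160:510],b[100:300,220:450]])[:,:,::-1])
E
```

```text
t 19.57 pos [ 0.4749 -0.298   0.2599] closing -26.1 tilt [-0.     0.001] turn -0.1 deg -0.002 shift [-0.0056  0.003   0.2119] F [ 0.7  0.3 -0.1] w 0.9952942355363836 0.0 q [-0.61  0.03  1.82  0.    1.3  -0.15]
```

View pics/v4.png

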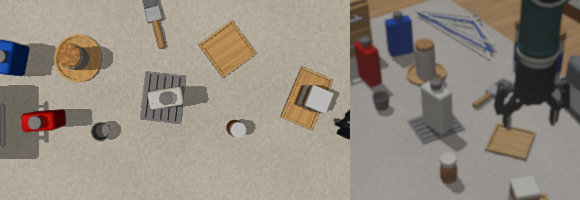

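The jar stands on the round tray at crop (72,55), with the bottle still on the mat and the square tray free. Next I'll descend on the tub.

>>> {"method": "jog_arm", "body": {"turn": [[0,0,0],[0,0,0],[0,0,0],[0,0,0],[0,0,0],[0,0,0],[0,0,0],[0,0,0],[0,0,0],[0,0,0],[0,0,0],[0,0,0],[0,0,0],[0,0,0],[0,0,0]], "delta_pos": [[-0.0045,0.002,0.01],[0,0,0.02],[0,0,0.02],[0,0,0.02],[0,0,0.02],[0,0,0.02],[0,0,0.02],[0,0,0.02],[0,0,0.02],[0,0,0.016],[0,0,0.014],[0,0,0.008],[0,0,0.002],[0,0,0],[0,0,0]], "gripper": [0.085,0.085,0.085,0.085,0.085,0.085,0.085,0.085,0.085,0.085,0.085,0.085,0.085,0.085,0.085]}}

```text
time: 20.92
tool_pos: [0.4755, -0.3033, 0.0509]
tcp_rot: [2.664, 1.663, 0.001]
wrist_force: [0.5, 0.7, -0.0]
width: 0.996
grip_force: 0.0
```

>>> {"method": "jog_arm", "body": {"turn": [[0,0,0],[0,0,0],[0,0,0],[0,0,0],[0,0,0],[0,0,0],[0,0,0],[0,0,0],[0,0,0]], "delta_pos": [[0,0,0],[0,0,0],[0,0,0],[0,0,0],[0,0,0],[0,0,0],[0,0,0],[0,0,0],[0,0,0]], "gripper": [0.077,0.07,0.063,0.056,0.05,0.045,0.045,0.045,0.045], "grip_force": 45}}

```text
time: 21.67
tool_pos: [0.4756, -0.3037, 0.0513]
tcp_rot: [2.664, 1.662, 0.001]
wrist_force: [-0.3, 0.9, 5.8]
width: 0.654
grip_force: 47.9
```

```bash
python3 - <<'E'
from h import *
im=cv2.imread("pics/top4.png");hsv=cv2.cvtColor(im,cv2.COLOR_BGR2HSV)
m=cv2.inRange(hsv,(8,80,90),(25,255,255));m2=m*0;m2[140:215,350:425]=m[140:215,350:425]
c=max(cv2.findContours(m2,cv2.RETR_EXTERNAL,cv2.CHAIN_APPROX_NONE)[0],key=cv2.contourArea)
P=(ray("top",c[:,0],0.01)[:,:2]*1000).astype(np.float32);print("sq",cv2.minAreaRect(P))
cv2.imwrite("pics/crop4.png",np.hstack([cv2.resize(im[160:220,205:275],(560,480),interpolation=cv2.INTER_CUBIC)[:, :400],cv2.resize(im[200:260,300:350],(400,480),interpolation=cv2.INTER_CUBIC)]))
go(.611,-.0915)
E
```

```text
sq ((610.7477416992188, -91.45426177978516), (112.11225128173828, 112.662109375), 35.002017974853516)
t 21.67 pos [ 0.4756 -0.3037  0.0513] closing -26.1 tilt [ 0.001 -0.001] turn 0 deg 0.0 shift [ 0.2501  0.0284 -0.    ] F [-0.3  0.9  5.8] w 0.6536973190728304 47.87426300712468 q [-0.61  0.23  2.   -0.    0.9  -0.16]
```

View pics/crop4.png

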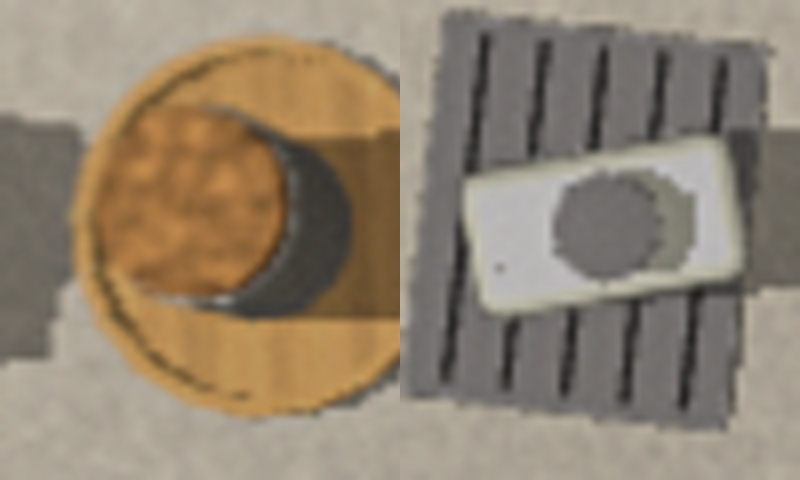

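>>> {"method": "jog_arm", "body": {"turn": [[0,0,0],[0,0,0],[0,0,0],[0,0,0],[0,0,0],[0,0,0],[0,0,0],[0,0,0],[0,0,0],[0,0,0],[0,0,0],[0,0,0],[0,0,0],[0,0,0],[0,0,0],[0,0,0],[0,0,0],[0,0,0],[0,0,0],[0,0,0]], "delta_pos": [[0,0,-0.005],[0,0,-0.01],[0,0,-0.02],[0,0,-0.02],[0,0,-0.02],[0,0,-0.005],[0.01,0.001,0],[0.02,0.0023,0],[0.025,0.0028,0],[0.025,0.0028,0],[0.025,0.0028,0],[0.025,0.0028,0],[0.025,0.0028,0],[0.025,0.0028,0],[0.025,0.0028,0],[0.02,0.0025,0],[0.015,0.002,0],[0.01,0.001,0],[0,0,0],[0,0,0]], "gripper": [0.045,0.045,0.045,0.045,0.045,0.045,0.045,0.045,0.045,0.045,0.045,0.045,0.045,0.045,0.045,0.045,0.045,0.045,0.045,0.045]}}

```text
time: 23.33
tool_pos: [0.6097, -0.091, 0.1294]
tcp_rot: [-2.664, -1.664, 0.003]
wrist_force: [-0.2, 0.3, -2.3]
width: 0.653
grip_force: 47.8
```

```bash
python3 - <<'E'
from h import *
go(.611,-.0915,.0513)
print(ray("top",[(228.35,184.6)],.118),ray("top",[(325.4,227.7)],.157))
b=ray("top",np.array([(465,180),(725,140),(742,275),(485,312)])/8+[250,200]-.4,.134);print(b.mean(0),cv2.minAreaRect((b[:,:2]*1000).astype(np.float32)))
E
```

```text
t 23.33 pos [ 0.6097 -0.091   0.1294] closing -26.0 tilt [-0.002 -0.   ] turn 0 deg 0.0 shift [0.0002 0.0015 0.0781] F [-0.2  0.3 -2.3] w 0.6531441372481444 47.84229959089771 q [-0.19  0.24  1.83 -0.    1.07  0.27]
[[0.59233181 0.31199441 0.118     ]] [[0.4847797  0.07666141 0.157     ]]
[0.48369155 0.07717849 0.134     ] ((483.6097106933594, 76.88862609863281), (40.45785140991211, 78.3892822265625), 7.812572002410889)
```

>>> {"method": "jog_arm", "body": {"turn": [[0,0,0],[0,0,0],[0,0,0],[0,0,0],[0,0,0],[0,0,0],[0,0,0],[0,0,0],[0,0,0],[0,0,0],[0,0,0],[0,0,0]], "delta_pos": [[0,0.001,0.01],[0,0,0.018],[0,0,0.018],[0,0,0.014],[0,0,0.008],[0,0,0.004],[0,0,0.002],[0,0,0.002],[0,0,0.001],[0,0,0.001],[0,0,0],[0,0,0]], "gripper": [0.045,0.045,0.045,0.045,0.045,0.045,0.045,0.045,0.045,0.045,0.045,0.045]}}

```text
time: 24.33
tool_pos: [0.6116, -0.0916, 0.0529]
tcp_rot: [2.665, 1.663, 0.001]
wrist_force: [0.3, 1.2, -2.3]
width: 0.658
grip_force: 47.9
```

>>> {"method": "jog_arm", "body": {"turn": [[0,0,0],[0,0,0],[0,0,0]], "delta_pos": [[0,0,0.001],[0,0,0.001],[0,0,0]], "gripper": [0.045,0.045,0.045]}}

```text
time: 24.58
tool_pos: [0.6118, -0.0916, 0.0514]
tcp_rot: [2.665, 1.663, 0.001]
wrist_force: [-2.3, 0.3, 3.2]
width: 0.653
grip_force: 48.3
```

>>> {"method": "jog_arm", "body": {"turn": [[0,0,0],[0,0,0],[0,0,0],[0,0,0],[0,0,0],[0,0,0],[0,0,0],[0,0,0],[0,0,0],[0,0,0],[0,0,0],[0,0,-0.1],[0,0,-0.1],[0,0,-0.1],[0,0,-0.1],[0,0,-0.1],[0,0,-0.1],[0,0,-0.02],[0,0,0]], "delta_pos": [[0,0,0],[0,0,0],[0,0,0],[0,0,0],[0,0,0],[0,0,0],[0,0,-0.01],[0,0,-0.02],[0,0,-0.02],[0,0,-0.02],[0,0,-0.02],[0,0,-0.02],[0,0,-0.02],[0,0,-0.02],[0,0,-0.02],[0,0,-0.02],[0,0,-0.01],[0,0,0],[0,0,0]], "gripper": [0.06,0.068,0.076,0.085,0.085,0.085,0.085,0.085,0.085,0.085,0.085,0.085,0.085,0.085,0.085,0.085,0.085,0.085,0.085]}}

```text
time: 26.17
tool_pos: [0.6117, -0.0917, 0.2516]
tcp_rot: [2.031, 2.394, 0.002]
wrist_force: [0.3, 0.0, -0.7]
width: 0.998
grip_force: 0.0
```

>>> {"method": "jog_arm", "body": {"turn": [[0,0,0],[0,0,0],[0,0,0],[0,0,0],[0,0,0],[0,0,0],[0,0,0],[0,0,0],[0,0,0],[0,0,0],[0,0,0],[0,0,0]], "delta_pos": [[0.01,-0.005,0],[0.02,-0.0105,0],[0.02,-0.0105,0],[0.02,-0.0105,0],[0.02,-0.0105,0],[0.02,-0.0105,0],[0.02,-0.0105,0],[0.02,-0.0105,0],[0.02,-0.0105,0],[0.0174,-0.0095,0],[0,0,0],[0,0,0]], "gripper": [0.085,0.085,0.085,0.085,0.085,0.085,0.085,0.085,0.085,0.085,0.085,0.085]}}

```text
time: 27.17
tool_pos: [0.4816, 0.0778, 0.2489]
tcp_rot: [-2.029, -2.397, 0.003]
wrist_force: [-0.0, -0.4, -0.3]
width: 0.992
grip_force: 0.0
```

```bash
python3 - <<'E'
from h import *
go(.484,.077,.092,9.5)
im=snap("top","pics/top5.png")[:,:,::-1]
hsv=cv2.cvtColor(im.copy(),cv2.COLOR_BGR2HSV)
m=cv2.inRange(hsv,(8,80,90),(25,255,255));m2=m*0;m2[190:265,430:505]=m[190:265,430:505]
c=max(cv2.findContours(m2,cv2.RETR_EXTERNAL,cv2.CHAIN_APPROX_NONE)[0],key=cv2.contourArea)
P=(ray("top",c[:,0],0.01)[:,:2]*1000).astype(np.float32);print("obl",cv2.minAreaRect(P))
cv2.imwrite("pics/crop5.png",cv2.resize(im[140:270,345:505],None,fx=4,fy=4,interpolation=cv2.INTER_CUBIC))
E
```

```text
t 27.17 pos [0.4816 0.0778 0.2489] closing 9.5 tilt [-0.002 -0.   ] turn 0.0 deg 0.0 shift [-0.0012  0.0025  0.1569] F [-0.  -0.4 -0.3] w 0.9921330368457908 0.0 q [ 0.11 -0.11  1.97 -0.    1.28 -0.06]
obl ((475.19036865234375, -303.39556884765625), (93.9638442993164, 147.7377471923828), 65.96117401123047)
```

View pics/crop5.png

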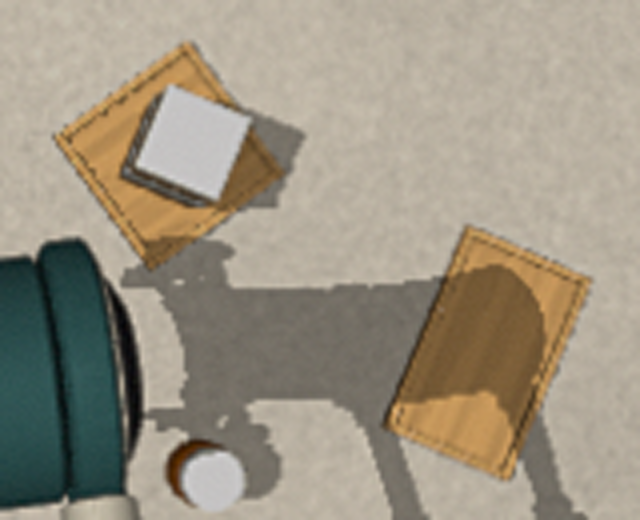

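The tub sits in the middle of the square tray, at crop (192,144), and the oblong tray is free. Last one: the bottle.

>>> {"method": "jog_arm", "body": {"turn": [[0,0,0],[0,0,0],[0,0,0],[0,0,0],[0,0,0],[0,0,0],[0,0,0],[0,0,0],[0,0,0],[0,0,0],[0,0,0],[0,0,0]], "delta_pos": [[-0.001,0.001,0.01],[0,0,0.02],[0,0,0.02],[0,0,0.02],[0,0,0.02],[0,0,0.02],[0,0,0.018],[0,0,0.014],[0,0,0.009],[0,0,0.003],[0,0,0],[0,0,0]], "gripper": [0.085,0.085,0.085,0.085,0.085,0.085,0.085,0.085,0.085,0.085,0.085,0.085]}}

```text
time: 28.22
tool_pos: [0.485, 0.076, 0.0966]
tcp_rot: [2.031, 2.396, 0.0]
wrist_force: [0.3, -0.3, -0.4]
width: 0.998
grip_force: 0.0
```

>>> {"method": "jog_arm", "body": {"turn": [[0,0,0],[0,0,0],[0,0,0],[0,0,0],[0,0,0],[0,0,0],[0,0,0],[0,0,0],[0,0,0],[0,0,0]], "delta_pos": [[0,0,0],[0,0,0],[0,0,0],[0,0,0],[0,0,0],[0,0,0],[0,0,0],[0,0,0],[0,0,0],[0,0,0]], "gripper": [0.075,0.065,0.055,0.045,0.035,0.035,0.035,0.035,0.035,0.035]}}

```text
time: 29.05
tool_pos: [0.4852, 0.0764, 0.0972]
tcp_rot: [2.03, 2.396, 0.002]
wrist_force: [1.0, -0.7, 6.2]
width: 0.536
grip_force: 47.7
```

```bash
python3 - <<'E'
from h import *
go(.475,-.303,None,65.5)
E
```

```text
t 29.05 pos [0.4852 0.0764 0.0972] closing 9.5 tilt [0.002 0.   ] turn -56.0 deg -0.978 shift [-1.481e-01 -3.495e-01 -1.000e-04] F [ 1.  -0.7  6.2] w 0.5359808256880416 47.66155958175659 q [ 0.11  0.04  2.12  0.    0.97 -0.06]
```

>>> {"method": "jog_arm", "body": {"turn": [[0,0,0],[0,0,0],[0,0,0],[0,0,0],[0,0,0],[0,0,0],[0,0,0],[0,0,-0.05],[0,0,-0.1],[0,0,-0.1],[0,0,-0.1],[0,0,-0.1],[0,0,-0.1],[0,0,-0.1],[0,0,-0.1],[0,0,-0.1],[0,0,-0.08],[0,0,-0.05],[0,0,0]], "delta_pos": [[0,0,-0.005],[0,0,-0.01],[0,0,-0.02],[0,0,-0.02],[0,0,-0.02],[0,0,-0.02],[0,0,-0.005],[0,0,0],[0,0,0],[0,0,0],[0,0,0],[0,0,0],[0,0,0],[0,0,0],[0,0,0],[0,0,0],[0,0,0],[0,0,0],[0,0,0]], "gripper": [0.035,0.035,0.035,0.035,0.035,0.035,0.035,0.035,0.035,0.035,0.035,0.035,0.035,0.035,0.035,0.035,0.035,0.035,0.035]}}

```text
time: 30.63
tool_pos: [0.4835, 0.0762, 0.1951]
tcp_rot: [-0.662, -3.069, 0.001]
wrist_force: [-1.0, -0.1, -3.5]
width: 0.531
grip_force: 47.0
```

>>> {"method": "jog_arm", "body": {"turn": [[0,0,0],[0,0,0],[0,0,0],[0,0,0],[0,0,0],[0,0,0],[0,0,0],[0,0,0],[0,0,0],[0,0,0],[0,0,0],[0,0,0],[0,0,0],[0,0,0],[0,0,0],[0,0,0],[0,0,0],[0,0,0],[0,0,0],[0,0,0]], "delta_pos": [[-0.004,-0.0095,0],[-0.008,-0.019,0],[-0.009,-0.0213,0],[-0.009,-0.0213,0],[-0.009,-0.0213,0],[-0.009,-0.0213,0],[-0.009,-0.0213,0],[-0.009,-0.0213,0],[-0.009,-0.0213,0],[-0.009,-0.0213,0],[-0.009,-0.0213,0],[-0.009,-0.0213,0],[-0.009,-0.0213,0],[-0.009,-0.0213,0],[-0.009,-0.0213,0],[-0.009,-0.0213,0],[-0.007,-0.016,0],[-0.003,-0.007,0],[0,0,0],[0,0,0]], "gripper": [0.035,0.035,0.035,0.035,0.035,0.035,0.035,0.035,0.035,0.035,0.035,0.035,0.035,0.035,0.035,0.035,0.035,0.035,0.035,0.035]}}

```text
time: 32.3
tool_pos: [0.4742, -0.3032, 0.1958]
tcp_rot: [-0.666, -3.069, -0.002]
wrist_force: [-0.2, 0.3, -2.0]
width: 0.535
grip_force: 47.0
```

```bash
python3 - <<'E'
from h import *
go(.475,-.303,.0972,65.8)
E
```

```text
t 32.3 pos [ 0.4742 -0.3032  0.1958] closing 65.5 tilt [-0.001  0.001] turn -0.3 deg -0.005 shift [-0.0008  0.0004  0.0986] F [-0.2  0.3 -2. ] w 0.534675925501177 47.03527271747589 q [-0.61  0.08  1.89  0.    1.18 -1.76]
```

>>> {"method": "jog_arm", "body": {"turn": [[0,0,0],[0,0,0],[0,0,0],[0,0,0],[0,0,0],[0,0,0],[0,0,0],[0,0,0],[0,0,0],[0,0,0],[0,0,0],[0,0,0]], "delta_pos": [[0,0,0.01],[0,0,0.02],[0,0,0.02],[0,0,0.018],[0,0,0.012],[0,0,0.007],[0,0,0.004],[0,0,0.002],[0,0,0.002],[0,0,0.001],[0,0,0],[0,0,0]], "gripper": [0.035,0.035,0.035,0.035,0.035,0.035,0.035,0.035,0.035,0.035,0.035,0.035]}}

```text
time: 33.3
tool_pos: [0.4752, -0.3037, 0.101]
tcp_rot: [0.664, 3.069, -0.001]
wrist_force: [0.3, 1.1, -1.9]
width: 0.533
grip_force: 47.0
```

>>> {"method": "jog_arm", "body": {"turn": [[0,0,0],[0,0,0],[0,0,0],[0,0,0]], "delta_pos": [[0,0,0.002],[0,0,0.001],[0,0,0.001],[0,0,0]], "gripper": [0.035,0.035,0.035,0.035]}}

```text
time: 33.63
tool_pos: [0.475, -0.3036, 0.0972]
tcp_rot: [0.664, 3.07, -0.001]
wrist_force: [-1.4, 1.5, 3.0]
width: 0.535
grip_force: 47.5
```

Contact. I'll release, rise, and back the arm away so the view is clear.

>>> {"method": "jog_arm", "body": {"turn": [[0,0,0],[0,0,0],[0,0,0],[0,0,0],[0,0,0],[0,0,0],[0,0,0],[0,0,0],[0,0,0],[0,0,0],[0,0,0],[0,0,0],[0,0,0],[0,0,0],[0,0,0],[0,0,0],[0,0,0],[0,0,0]], "delta_pos": [[0,0,0],[0,0,0],[0,0,0],[0,0,0],[0,0,0],[0,0,0],[0,0,0],[0,0,-0.01],[0,0,-0.02],[0,0,-0.02],[0,0,-0.02],[0,0,-0.02],[0,0,-0.02],[0,0,-0.02],[0,0,-0.02],[0,0,-0.02],[0,0,-0.01],[0,0,0]], "gripper": [0.055,0.065,0.075,0.085,0.085,0.085,0.085,0.085,0.085,0.085,0.085,0.085,0.085,0.085,0.085,0.085,0.085,0.085]}}

```text
time: 35.13
tool_pos: [0.4762, -0.3044, 0.2803]
tcp_rot: [0.663, 3.065, -0.004]
wrist_force: [0.8, -0.1, -0.3]
width: 0.994
grip_force: 0.0
```

>>> {"method": "jog_arm", "body": {"turn": [[0,0,0],[0,0,0],[0,0,0],[0,0,0],[0,0,0],[0,0,0],[0,0,0],[0,0,0],[0,0,0],[0,0,0],[0,0,0]], "delta_pos": [[0,-0.02,0],[0,-0.02,0],[0,-0.02,0],[0,-0.02,0],[0,-0.02,0],[0,-0.02,0],[0,-0.02,0],[0,-0.02,0],[0,-0.01,0],[0,0,0],[0,0,0]], "gripper": [0.085,0.085,0.085,0.085,0.085,0.085,0.085,0.085,0.085,0.085,0.085]}}

```text
time: 36.05
tool_pos: [0.4042, -0.4577, 0.2752]
tcp_rot: [-0.665, -3.069, -0.003]
wrist_force: [0.4, 0.2, -0.3]
width: 0.997
grip_force: 0.0
```

```bash
python3 - <<'E'
from h import *
go(.475,-.303)
im=snap("top","pics/top6.png")
cv2.imwrite("pics/crop6.png",cv2.resize(im[140:280,205:505],None,fx=2.6,fy=2.6,interpolation=cv2.INTER_CUBIC)[:,:,::-1])
E
```

```text
t 36.05 pos [ 0.4042 -0.4577  0.2752] closing 65.5 tilt [-0.001  0.002] turn 0 deg 0.0 shift [-0.0004  0.1701  0.0003] F [ 0.4  0.2 -0.3] w 0.997360648288052 0.0 q [-0.89  0.12  1.69  0.    1.33 -2.03]
```

View pics/crop6.png

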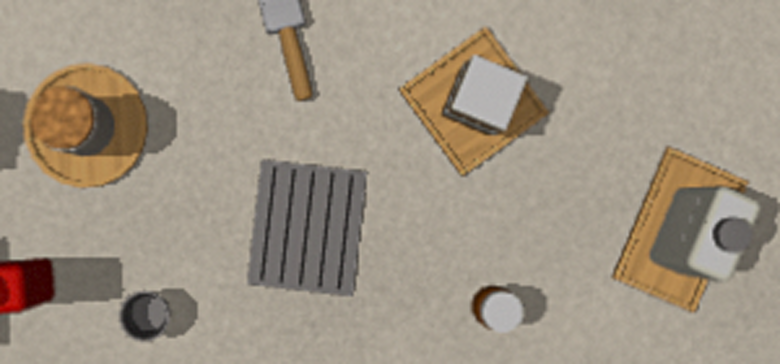

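```bash
python3 - <<'E'
from h import *
print("bottle",ray("top",[(486.6,230.1)],.157),"tub",ray("top",[(392.4,175.9)],.101))
print(ticket.finish_job())
E
```

```text
bottle [[ 0.47298206 -0.30141491  0.157     ]] tub [[ 0.60876351 -0.09118892  0.101     ]]
the job is handed in; nothing more can be done
None
```

The job is handed in: the jar, tub and bottle each stand upright on their own tray, within about 3 mm of its centre by the last camera measurements, and the cup, brush and amber jar show no visible movement.

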